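# Reset the air damper of a spring check scale under its working load

## Task

The air damper of the spring check scale is to be reset under working load. Stand steel weights from the wooden block upright on the pan, beside the specimen cup, until the dial needle rests within the broad black arc, leaving any you do not need in the block; then turn the knurled damper screw clockwise until it seats, back it off a quarter turn, and finish still gripping the knob there, because a colleague will tighten the lock nut while you hold it. Keep the cup upright on the pan, and leave the other things on the bench where they are.

Things in the scene. Friction and masses are not known exactly. Their poses are not given: they have to be found in the camera images.
- scale: Spring check scale, fixed to the bench: grey base plate 225 (x) x 254 (y) mm, low white housing, steel pan on top, round sloped dial on the side that faces -x, air damper on the -y side. Origin: on the bench, under the scale, 10 mm in -x from the axis of the pan; z up; the damper screw's axis stands at x = -45 mm, y = -143 mm in this frame. Everything that is part of the scale moves and turns with it from run to run.
- pan_top (a point): Centre of the pan's upper face, which moves down with the pan; axes parallel to the scale's. The pan is a flat steel plate 150 (x) x 160 (y) mm with a rim 4 mm high; its upper face is 85 mm above the bench when unloaded. The specimen cup stands on its +y half; the -y half is empty. It is soft: pushing on it sinks it 6 mm per newton.
- pan_travel (a joint): How far the pan has sunk, in m: 0 unloaded, at most 0.036. Each weight sinks it 6 mm. It drives the dial needle (black, pivot in the middle of the white dial of 82 mm, turns clockwise 5.1 degrees per mm; a short or long tick each 3 mm). The broad black arc, centred on the up-slope direction of the dial (away from the robot), spans a travel of 0.0161 to 0.0231, its middle at 0.0196. One or two weights are needed, depending on how heavy the cup is.
- damper_screw (a joint): Angle of the damper's needle screw, in rad: 0 = seated (a hard stop), grows as it is turned anticlockwise seen from above (opening); vertical axis, right-hand thread (rises 1.5 mm a turn), at most 5. It stays where it is left; friction 0.03 N m. Starts 2 to 3.2 open.
- damper_knob: Knurled round steel head of the damper screw, 27 mm in diameter, 24.5 mm high, vertical axis; a black line on its top runs from the centre to the rim. Origin at the centre of its underside, 67 mm above the bench. Once seated, the hand slips round it. Below it are a brass lock nut and a 36 mm square valve block whose top is 55 mm above the bench. The nearest edge of the pan is 63 mm away.
- damper_knob_mid (a point): Centre of the knurled head, half-way up, about 80 mm above the bench: grip it here from above; any gripper yaw serves.
- weight_0_mid (a point): Steel 100 g weight (at the -y end of the block's frame): upright cylinder 21 mm in diameter and 34 mm high with a 16 mm knob on a neck above it, 50 mm high in all. Point half-way up (25 mm above its foot), z along its axis. Its foot stands 4 mm deep in a well of the block. Grip it round the cylinder at or just above this point.
- weight_1_mid (a point): Steel 100 g weight (in the middle of the block's frame): upright cylinder 21 mm in diameter and 34 mm high with a 16 mm knob on a neck above it, 50 mm high in all. Point half-way up (25 mm above its foot), z along its axis. Its foot stands 4 mm deep in a well of the block. Grip it round the cylinder at or just above this point.
- weight_2_mid (a point): Steel 100 g weight (at the +y end of the block's frame): upright cylinder 21 mm in diameter and 34 mm high with a 16 mm knob on a neck above it, 50 mm high in all. Point half-way up (25 mm above its foot), z along its axis. Its foot stands 4 mm deep in a well of the block. Grip it round the cylinder at or just above this point.
- weight_0: The same weight; origin at the centre of its foot.
- weight_1: The same weight; origin at the centre of its foot.
- weight_2: The same weight; origin at the centre of its foot.
- weight_block: Wooden block 56 (x) x 168 (y) x 10 mm, fixed to the bench, with three round wells 24 mm wide and 4 mm deep in a row along its y axis, 56 mm apart, each with a weight standing in it; it lies on the right, its row pointing roughly away from the robot. Origin at the centre of its underside.
- pan: The steel pan of the scale; origin at the centre of its underside, 4 mm below its upper face.
- load_cup_mid (a point): White specimen cup with a blue screw lid, 57 mm in diameter, 60 mm high, standing on the pan as its load; its weight differs from run to run. Point half-way up.
- load_cup: The same cup; origin at the centre of its underside.
- spare_cup_mid (a point): Bystander: white specimen cup with a red lid, 57 mm in diameter, 60 mm high, on the bench. Point half-way up.
- bottle_mid (a point): Bystander: clear dropper bottle, 50 mm in diameter, 132 mm high, on the bench. Point half-way up.
- tape_mid (a point): Bystander: roll of tape lying flat, 96 mm across, 25 mm high. Point half-way up.
Mind the look-alikes: they are no part of the job. What is shaped like the weight_1 but purple is not meant.

How it is judged:
By the outcome, as a careful person would: the job done as asked, in the order asked, and still so for the second after the job is handed in, while the arm keeps its last pose, push and grip.
It also fails if it takes over 64 s, if anything falls off the work surface, if the arm or the gripper's body presses on something with over 40 N, if the wrist force passes 120 N, or if a joint passes its speed limit or range.

## Robot

A 7-joint arm with a two-finger parallel gripper is mounted at the origin on the work surface; the furniture and walls round the work are solid. World frame = base frame: x ahead of the robot, y to its left, z up, the work surface at z = 0. Lengths are in m, angles in rad, forces in N, time in s.
With the tool pointing down it reaches from about 0.425 to 0.925 m from the base axis. Payload 6.8 kg.
Tool frame: the origin (TCP) lies between the finger pads; the fingertips stand 17 mm ahead of it and the grasp point (between the pads) lies 2 mm behind it; z points along the fingers, y is the direction in which the jaws open and shut (so a half turn about z gives the same grasp; the last joint's range is limited). The gripper opens to 85 mm and grips with 20 to 120 N. Pads are 22 mm wide; open, the fingers measure 114 mm over their backs; the gripper's body (76 mm by 85 mm) begins 54 mm behind the grasp point. The pads swing forward as they close: fully open they stand 13 mm farther back than shut.
Start: joints at [-1.216, 0.477, 0.022, 1.555, -0.011, 1.109, -0.083], TCP at [0.301, 0.604, 0.248] pointing down, gripper open.
Joint ranges: [-2.96, 2.96], [-0.34, 2.1], [-1.41, 1.46], [0.24, 2.44], [-1.37, 4.51], [0.17, 1.92], [-2.96, 2.96]. Speed limits (rad/s): [2.39, 2.39, 3.14, 3.14, 3.14, 3.14, 3.14].

## Interface

Orientations are given as a unit quaternion [w, x, y, z].
In Python, from station import bot gives the robot as it stands. The module is installed in compiled form; this text tells all that it offers.
- The arm moves only by the tool carry_out, never from a script. Its argument "moves" is a list of rows, each a list of 3 entries, a list of its own where there are three numbers: the turn, a rotation vector about the tool's x, y, z in degrees, then the shift along the tool's x, y, z in cm, then the finger opening in cm, from 0 to 8.54. A call has 1 to 5 rows; each row is the pose to reach, as a shift and turn from the pose commanded when the call began, along the tool's axes at that moment; what a row does not reach only later rows make up. A row lasts 1/8 s, in which the tool goes at most 62.5 mm and 10.7 degrees, less where a joint would pass 70% of its speed; a pose out of reach is approached as far as the arm can. A call with a gripper value outside its range is refused whole. The fingers move at their own pace and stop on an object; "newtons" is the grip in N (left out, the last holds). Time passes only in rows, so rows that repeat a pose let the fingers close. It gives the time, the measured TCP pose, the force and the opening at its end, in the units of the state.
- bot.get_obs(): the state, without advancing time (a new reading comes with each control period).
- bot.read_camera(name): name is "scene" or "top" or "wrist"; returns the picture (400x640x3 uint8, red, green, blue); there is no depth.
- bot.camera_info(name): a dict with "vertical_fov" (degrees; the focal length in pixels is half the picture's height over the tangent of half this angle, whatever the lens; pixels are square), "cx", "cy" (the principal point, pixels), "k1" (the pictures are not rectified: a ray, as slopes to the right and down, at radius r is drawn at 1 + k1 r^2 times it, then the intrinsics apply), "position" and "attitude" of the camera in the world. Camera axes: x right, y up, looking along -z (the intrinsics and any distortion apply to the point x, -y, -z); pixel columns grow to the right and rows downward; lengths in m; the calibration is good to about 2 mm. A picture is of the moment at which its call begins: read the wrist's pose just before it. camera_info takes no time and is no camera call; for the wrist camera it gives the pose at the moment of the call.
- bot.hand_in(): hands the job in, once; it reports no verdict.
Trained networks look in the newest picture that a camera, given by its name, has taken for a name from the list of things; names that differ only in an ending like _2 or _b are one class to them, and where a whole thing is asked for, a point or a joint stands for the part that bears it (a point fixed in the world has none). Each returns a list of dicts, best first, with "score" (0 to 1); they miss things now and then, are a little off and sometimes report something else, mostly with a low value. They report only what shows in the picture. A call takes as long as a camera call. They do not tell look-alikes from the thing itself.
- bot.silhouettes(label, camera): "region" (400x640 bool, what is visible of it) and "location" ([column, row] in pixels, amid what is visible of it).
The state is a dict: "t": time; "q": joint angles; "joint_vel": joint speeds; "joint_torque": joint torques, N m; "eef_pos": TCP position; "tool_rot": TCP orientation; "contact_force": force on the tool from outside, world axes, zero at the start; "torque": the same for the moment, N m; "gripper_width": opening from 0.0 (shut) to 1.0 (fully open).
Only numpy, scipy, OpenCV 4.12 (cv2) and the standard library are available. Lean on these libraries where they do the work, as an engineer would, in place of code of your own. Each camera call takes 0.05 s, during which the arm holds its last target. There are 200 camera calls.

## Working session

There is one attempt and no reset: what is moved stays moved. The work goes in short steps, Python scripts to look and compute and a tool call to move; the robot and the scene stay as the last step left them, time stands still between calls to the robot, and variables do not carry over. Pictures are saved under pics/ and viewed, about 8 in all and at most 12, crops included, and the job is handed in when it is done.

Besides the shell and the picture viewer there is one more tool, called after ">>>" in YAML: its name, and indented under it one key for each argument. carry_out: Moves the arm, as the interface text tells. Its arguments: {"type":"object","properties":{"moves":{"type":"array"},"newtons":{"type":"number"}},"required":["moves"]}

```bash
mkdir -p pics; cat > h.py <<'E'
import numpy as np, cv2
from station import bot
from scipy.spatial.transform import Rotation as R
def rot(q): return R.from_quat([q[1],q[2],q[3],q[0]])
def K(ci): 
    f=200/np.tan(np.radians(ci["vertical_fov"]/2)); return f
def att(ci):
    a=np.array(ci["attitude"],float)
    return a if a.shape==(3,3) else rot(a).as_matrix()
def ray(ci,px):
    f=K(ci); d=np.array([(px[0]-ci["cx"])/f,(px[1]-ci["cy"])/f]); u=d.copy()
    for _ in range(20): u=d/(1+ci["k1"]*(u@u))
    return att(ci)@np.array([u[0],-u[1],-1.])
def onz(ci,px,z):
    d=ray(ci,px); p=np.array(ci["position"]); return p+d*(z-p[2])/d[2]
def proj(ci,P):
    c=att(ci).T@(np.array(P)-np.array(ci["position"])); u=np.array([c[0],-c[1]])/-c[2]
    u=u*(1+ci["k1"]*(u@u)); return K(ci)*u+[ci["cx"],ci["cy"]]
def save(im,n): cv2.imwrite("pics/"+n,im[:,:,::-1])
E
python3 - <<'E'
from h import *
for c in ["scene","top"]:
    ci=bot.camera_info(c); print(c,ci)
    im=bot.read_camera(c); save(im,c+"0.png")
    for l in ["weight_0","damper_knob","load_cup","weight_block","pan","scale","spare_cup_mid","bottle_mid","tape_mid"]:
        for s in bot.silhouettes(l,c)[:5]:
            r=s["region"]; print(l,round(s["score"],2),np.round(s["location"]),r.sum())
print(bot.get_obs())
E
```

```text
scene {'vertical_fov': 49.196032408708746, 'cx': 317.53971178689545, 'cy': 199.24626051707185, 'k1': -0.01936216534714952, 'position': array([ 1.2437539 , -0.5106911 ,  0.62718957]), 'attitude': array([0.76901486, 0.38950481, 0.23415603, 0.44952542])}
weight_0 0.7 [271. 220.] 170
weight_0 0.65 [281. 250.] 191
weight_0 0.6 [266. 195.] 157
weight_0 0.55 [237. 209.] 120
weight_0 0.48 [248. 232.] 187
damper_knob 0.57 [396. 194.] 2673
damper_knob 0.51 [329. 188.] 190
load_cup 0.63 [416. 171.] 761
load_cup 0.45 [331. 188.] 175
weight_block 0.55 [270. 232.] 1110
pan 0.84 [396. 196.] 2702
scale 0.74 [392. 197.] 5008
scale 0.5 [290. 209.] 156
spare_cup_mid 0.89 [298. 272.] 724
spare_cup_mid 0.66 [248. 234.] 135
tape_mid 0.66 [228. 299.] 1372
tape_mid 0.57 [330. 191.] 173
top {'vertical_fov': 48.151797027717535, 'cx': 316.2147104274692, 'cy': 203.6540883560947, 'k1': -0.1064777624631767, 'position': array([ 0.43118119, -0.15844071,  0.93157075]), 'attitude': array([-0.69283672, -0.08104084,  0.05541544,  0.71438001])}
weight_0 0.44 [395. 281.] 104
weight_0 0.4 [358. 287.] 94
damper_knob 0.7 [3
[... 306 characters left out ...]
 892
{'t': 1.0, 'q': array([-1.21608403,  0.47697047,  0.02237951,  1.55537229, -0.01153092,
        1.10928061, -0.08304967]), 'joint_vel': array([-0.00096038,  0.00095796, -0.00074983, -0.00175108, -0.00025587,
        0.00095353,  0.00048134]), 'joint_torque': array([-6.42147575e-05, -5.96339786e+01,  1.60632033e+00, -2.81546742e+01,
        1.24752693e-02,  1.68384555e-03,  2.80086461e-06]), 'eef_pos': array([0.30135446, 0.60403601, 0.24833904]), 'tool_rot': array([-1.82360275e-05,  2.29329899e-01,  9.73348753e-01,  5.20939522e-05]), 'contact_force': array([-0.93178228, -0.42579724, -0.20335579]), 'torque': array([0.00466385, 0.00784781, 0.04556658]), 'gripper_width': 1.0005263597392828}
```

View pics/top0.png

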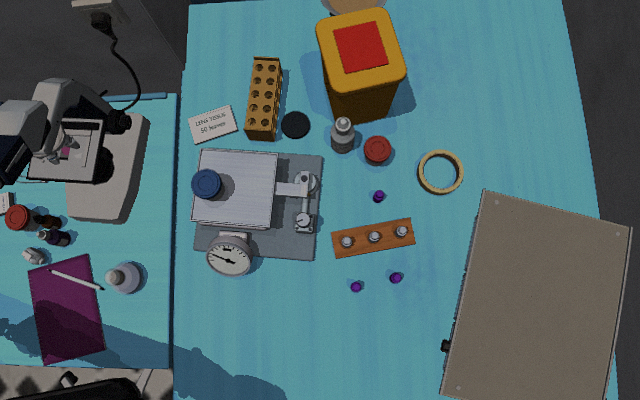

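View pics/scene0.png

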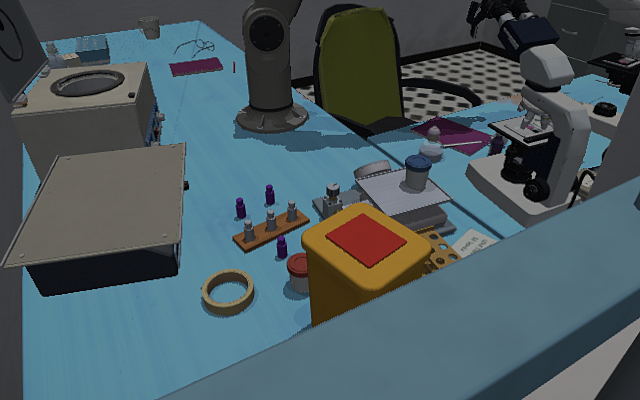

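The top view (picture 1) shows:
- **Steel weights:** on the wooden block at about (347,241), (374,236) and (402,231). The purple look-alikes stand on the bench at (379,196), (356,286) and (396,277).
- **Damper knob:** at (303,220), the -x one of the two round parts, and the network agrees. The other round part is at (305,181).
- **Scale:** cup at (207,184), dial at (232,254).

The scene view (picture 2) agrees: three grey weights on the block, three purple ones off it.

```bash
python3 - <<'E'
from h import *
ci=bot.camera_info("top"); im=bot.read_camera("top")
def p(n,px,z): print(n,np.round(onz(ci,px,z),4))
for n,px in zip("abc",[(347,241),(374,236),(402,231)]): p("w"+n,px,.056)
p("knob",(303,219),.0915)
for s in bot.silhouettes("damper_knob","top")[:1]: p("knobnet",s["location"],.09)
s=bot.silhouettes("pan","top")[0]["region"].astype(np.uint8)
s|=bot.silhouettes("load_cup","top")[0]["region"].astype(np.uint8)
r=cv2.minAreaRect(cv2.findNonZero(s)); print(r)
for c in cv2.boxPoints(r): p("pan",c,.08)
s=bot.silhouettes("weight_block","top")[0]["region"].astype(np.uint8)
for c in cv2.boxPoints(cv2.minAreaRect(cv2.findNonZero(s))): p("blk",c,.01)
p("cup",(206,183),.135); 
p("spare",(377,149),.06);p("bottle",(343,124),.132);p("tallbox",(360,45),.2)
for n,px in zip("abc",[(379,196),(356,286),(396,277)]): p("purple"+n,px,.045)
a=cv2.resize(im[215:285,190:270],None,fx=5,fy=5,interpolation=cv2.INTER_CUBIC)
b=cv2.resize(im[165:305,285:425],None,fx=2.5,fy=2.5,interpolation=cv2.INTER_CUBIC)
save(np.hstack([a,b]),"crop1.png")
E
```

```text
wa [ 0.5265 -0.1872  0.056 ]
wb [ 0.5346 -0.2405  0.056 ]
wc [ 0.5426 -0.296   0.056 ]
knob [ 0.5673 -0.1041  0.0915]
knobnet [0.635  0.0799 0.09  ]
((248.97979736328125, 188.21237182617188), (116.99443054199219, 76.74796295166016), 5.440331935882568)
pan [0.5727 0.1251 0.08  ]
pan [0.7296 0.115  0.08  ]
pan [ 0.696  -0.1216  0.08  ]
pan [ 0.5439 -0.1039  0.08  ]
blk [ 0.5522 -0.1552  0.01  ]
blk [ 0.578  -0.3211  0.01  ]
blk [ 0.521  -0.3281  0.01  ]
blk [ 0.4957 -0.1639  0.01  ]
cup [0.6338 0.0727 0.135 ]
spare [ 0.7111 -0.2555  0.06  ]
bottle [ 0.7398 -0.1862  0.132 ]
tallbox [ 0.8649 -0.2209  0.2   ]
purplea [ 0.6166 -0.2557  0.045 ]
purpleb [ 0.4389 -0.2018  0.045 ]
purplec [ 0.4538 -0.2806  0.045 ]
```

View pics/crop1.png

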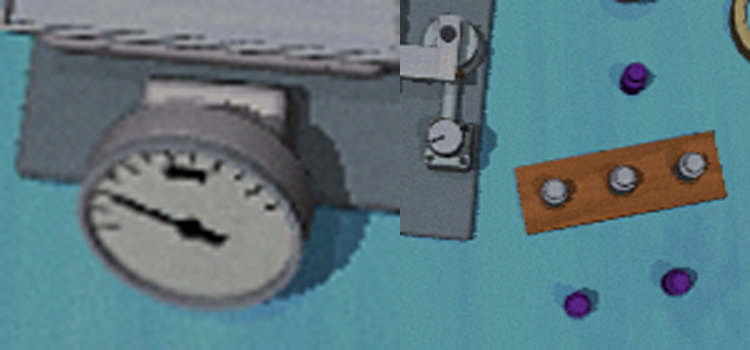

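Picture 3 (crop): the needle points up-left at about 60° short of the arc, so travel is about 8 mm and two weights are needed. The steel weights standing in the wooden block are the ones meant; the purple ones on the bench are decoys. I'm starting the approach now.

>>> carry_out:
  moves:
    - [[0,0,0],[-3.95,-4.35,0.1],6]
    - [[0,0,0],[-7.9,-8.7,0.2],6]
    - [[0,0,0],[-11.85,-13.05,0.3],6]
    - [[0,0,0],[-15.8,-17.4,0.4],6]
    - [[0,0,0],[-19.75,-21.75,0.5],6]
  newtons: 40

```text
t: 1.88
eef_pos: [0.3814, 0.3194, 0.2436]
tool_rot: [0.0, 0.229, 0.973, 0.0]
contact_force: [2.0, -0.5, 0.1]
gripper_width: 0.703
```

>>> carry_out:
  moves:
    - [[0,0,0],[-3.95,-4.35,0.1],6]
    - [[0,0,0],[-7.9,-8.7,0.2],6]
    - [[0,0,0],[-11.85,-13.05,0.3],6]
    - [[0,0,0],[-15.8,-17.4,0.4],6]
    - [[0,0,0],[-19.75,-21.75,0.5],6]

```text
t: 2.5
eef_pos: [0.461, 0.0366, 0.2387]
tool_rot: [0.001, 0.229, 0.973, 0.0]
contact_force: [0.6, 0.3, 0.4]
gripper_width: 0.706
```

>>> carry_out:
  moves:
    - [[0,0,10.6],[-3.2,-3.45,0.35],6]
    - [[0,0,21.2],[-6.4,-6.9,0.7],6]
    - [[0,0,31.8],[-9.6,-10.35,1.1],6]
    - [[0,0,42.4],[-12.8,-13.8,1.4],6]
    - [[0,0,53],[-15.9,-17.3,1.8],6]

```text
t: 3.12
eef_pos: [0.5262, -0.1888, 0.2205]
tool_rot: [0.0, 0.642, 0.767, 0.0]
contact_force: [0.5, 0.3, 1.0]
gripper_width: 0.701
```

```bash
python3 - <<'E'
from h import *
ci=bot.camera_info("wrist"); im=bot.read_camera("wrist"); save(im,"w1.png")
for s in bot.silhouettes("weight_0","wrist")[:6]: print("w",round(s["score"],2),np.round(s["location"]),np.round(onz(ci,s["location"],.035),4))
for s in bot.silhouettes("damper_knob","wrist")[:3]: print("k",round(s["score"],2),np.round(s["location"]),np.round(onz(ci,s["location"],.085),4))
o=bot.get_obs(); print(o["q"],o["eef_pos"],o["tool_rot"],ci["position"],att(ci))
print(K(ci),ci["k1"])
for n,P in dict(a=(.5265,-.1872,.056),b=(.5346,-.2405,.056)).items(): print(n,proj(ci,P))
# scale yaw
t=bot.camera_info("top")
for z,px in [(.085,(278,153)),(.085,(271,229)),(.085,(193,222)),(.085,(202,150)),(.005,(323,156)),(.005,(316,259))]: print(px,onz(t,px,z))
E
```

```text
w 0.9 [241. 174.] [ 0.442  -0.1987  0.035 ]
w 0.83 [319. 225.] [ 0.5346 -0.2416  0.035 ]
w 0.69 [381. 238.] [ 0.6076 -0.2457  0.035 ]
w 0.68 [319. 266.] [ 0.5439 -0.2937  0.035 ]
w 0.61 [319. 174.] [ 0.5245 -0.1847  0.035 ]
w 0.58 [244. 237.] [ 0.4528 -0.272   0.035 ]
k 0.66 [384. 102.] [ 0.5663 -0.1027  0.085 ]
[-0.23430708  0.35414672  0.59127903  1.89746191 -0.23636742  0.95929747
  0.64391242] [ 0.52543977 -0.18998242  0.22023809] [ 4.33307428e-04  6.41126111e-01  7.67435108e-01 -6.90858900e-04] [ 0.51343749 -0.11959782  0.34667856] [[ 9.84360901e-01 -1.68820682e-01 -5.03308530e-02]
 [ 1.76161284e-01  9.44785989e-01  2.76308950e-01]
 [ 9.05219290e-04 -2.80854075e-01  9.59750056e-01]]
295.17709835067785 -0.03373025796263914
a [320.21042543 181.55078163]
b [318.84449066 230.98681283]
(278, 153) [ 0.70234976 -0.05679166  0.085     ]
(271, 229) [ 0.55089749 -0.04179443  0.085     ]
(193, 222) [0.56925305 0.11151668 0.085     ]
(202, 150) [0.71536822 0.09719689 0.085     ]
(323, 156) [ 0.71730778 -0.14459779  0.005     ]
(316, 259) [ 0.49677279 -0.12358108  0.005     ]
```

View pics/w1.png

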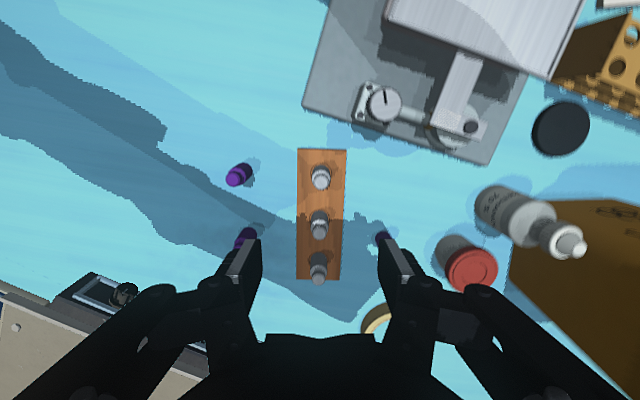

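Picture 4 (wrist): the block runs vertically, with steel weights at (320,175), (319,222) and (319,268). The purple ones lie outside it at (240,174), (245,238) and (381,238). The knob is at (384,102), with its line pointing up. The positions agree with the top view to about 2 mm, so I'm picking the weight nearest the scale.

>>> carry_out:
  moves:
    - [[0,0,0],[0.3,0.1,5],5]
    - [[0,0,0],[0.3,0.1,10],5]
    - [[0,0,0],[0.3,0.1,15],5]
    - [[0,0,0],[0.3,0.1,18],5]
    - [[0,0,0],[0.3,0.1,18.8],5]

```text
t: 3.9
eef_pos: [0.525, -0.1823, 0.0307]
tool_rot: [-0.002, 0.639, 0.77, -0.0]
contact_force: [-0.5, 0.3, 0.5]
gripper_width: 0.588
```

>>> carry_out:
  moves:
    - [[0,0,0],[0,0,0],5]
    - [[0,0,0],[0,0,0],1]
    - [[0,0,0],[0,0,0],1]
    - [[0,0,0],[0,0,0],1]
    - [[0,0,0],[0,0,0],1]

```text
t: 4.53
eef_pos: [0.527, -0.1844, 0.0338]
tool_rot: [0.001, 0.64, 0.769, 0.001]
contact_force: [-0.4, 1.0, 5.8]
gripper_width: 0.229
```

>>> carry_out:
  moves:
    - [[0,0,0],[0,0,-4],1]
    - [[0,0,0],[0,0,-9],1]
    - [[0,0,0],[0,0,-15],1]
    - [[0,0,0],[3.5,4,-15],1]
    - [[0,0,0],[7.2,8.1,-15],1]

```text
t: 5.15
eef_pos: [0.5938, -0.0983, 0.1846]
tool_rot: [0.001, 0.64, 0.768, 0.001]
contact_force: [1.1, -0.3, -0.7]
gripper_width: 0.23
```

>>> carry_out:
  moves:
    - [[0,0,0],[3.7,4.1,0],1]
    - [[0,0,0],[7.3,8.2,0],1]
    - [[0,0,0],[7.4,8.2,0],1]
    - [[0,0,0],[7.4,8.2,0],1]

```text
t: 5.65
eef_pos: [0.6594, -0.0113, 0.1826]
tool_rot: [0.0, 0.639, 0.769, -0.0]
contact_force: [-0.4, -0.9, -1.4]
gripper_width: 0.232
```

```bash
python3 - <<'E'
from h import *
im=bot.read_camera("wrist"); ci=bot.camera_info("wrist"); o=bot.get_obs(); print(o["eef_pos"],o["tool_rot"],o["contact_force"],o["gripper_width"])
c=np.array([.635,.031]);th=np.radians(-5.5);X=np.array([np.cos(th),np.sin(th)]);Y=np.array([-X[1],X[0]])
im=im.copy()
for s in [(-75,-80),(75,-80),(-75,80),(75,80),(-33,-42),(30,-42)]:
    p=c+(s[0]*X+s[1]*Y)/1e3; q=proj(ci,[*p,.077]); print(s,p,q); cv2.circle(im,tuple(int(v) for v in q),3,(255,0,0),-1)
save(im,"w2.png")
E
```

```text
[ 0.65910895 -0.01240447  0.18267023] [ 1.64984621e-04  6.40111238e-01  7.68282160e-01 -3.13289125e-04] [-0.59690813 -0.25849112 -1.99482198] 0.22805724638984987
(-75, -80) [ 0.55267762 -0.04144326] [188.33884758 210.49273771]
(75, -80) [ 0.70198705 -0.05582013] [359.36409038 255.22340372]
(-75, 80) [0.56801295 0.11782013] [225.00598655   1.10354673]
(75, 80) [0.71732238 0.10344326] [426.94992802  64.21977885]
(-33, -42) [ 0.5981264  -0.00764373] [246.7102498  181.19401556]
(30, -42) [ 0.66083636 -0.01368201] [321.70700259 201.60528274]
```

View pics/w2.png

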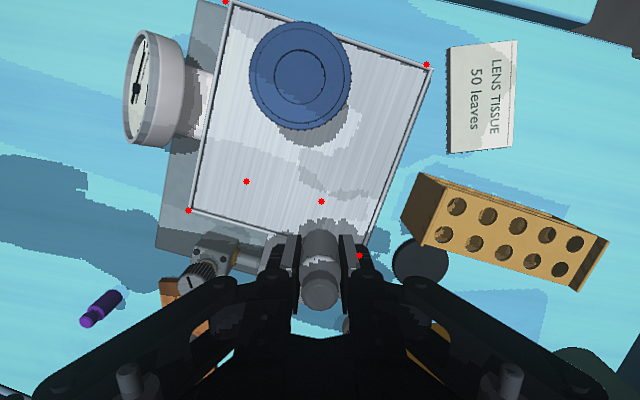

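Picture 5 (wrist): the weight is held upright over the pan's empty half. My projected pan corners lie on the real ones, and the cup at (300,75) is clear. Lowering now.

>>> carry_out:
  moves:
    - [[0,0,0],[0,0,4],1]
    - [[0,0,0],[0,0,6.5],1]
    - [[0,0,0],[0,0,7.7],1]
    - [[0,0,0],[0,0,8.2],1]
    - [[0,0,0],[0,0,8.4],1]

```text
t: 6.32
eef_pos: [0.6602, -0.0117, 0.0992]
tool_rot: [0.001, 0.64, 0.769, 0.0]
contact_force: [-0.2, -0.2, -0.3]
gripper_width: 0.229
```

>>> carry_out:
  moves:
    - [[0,0,0],[0,0,0],1]
    - [[0,0,0],[0,0,0],1]
    - [[0,0,0],[0,0,0],2.6]
    - [[0,0,0],[0,0,0],3.5]
    - [[0,0,0],[0,0,0],4]

```text
t: 6.95
eef_pos: [0.6598, -0.0108, 0.0983]
tool_rot: [-0.0, 0.639, 0.769, 0.0]
contact_force: [-0.4, -0.0, 0.4]
gripper_width: 0.469
```

>>> carry_out:
  moves:
    - [[0,0,0],[0,0,0],4]
    - [[0,0,0],[0,0,-3],4]
    - [[0,0,0],[0,0,-8],4]
    - [[0,0,0],[0,0,-8.4],4]

```text
t: 7.45
eef_pos: [0.6622, -0.0116, 0.1864]
tool_rot: [0.003, 0.64, 0.769, 0.002]
contact_force: [-0.9, -0.6, -1.8]
gripper_width: 0.467
```

```bash
python3 - <<'E'
from h import *
o=bot.get_obs(); print(o["eef_pos"],o["tool_rot"],o["contact_force"],o["gripper_width"])
w=bot.read_camera("wrist"); t=bot.read_camera("top")
ci=bot.camera_info("wrist")
for s in bot.silhouettes("weight_0","wrist")[:4]: print("w",round(s["score"],2),np.round(s["location"]),np.round(onz(ci,s["location"],.09),4))
a=cv2.resize(t[145:285,180:320],(400,400),interpolation=cv2.INTER_CUBIC)
b=cv2.resize(w[0:250,120:370],(400,400),interpolation=cv2.INTER_CUBIC)
save(np.hstack([a,b]),"c2.png")
E
```

```text
[ 0.66217921 -0.01161351  0.18637378] [0.00258892 0.63973581 0.76858681 0.00238861] [-0.91155111 -0.5514376  -1.76891241] 0.4665605336083752
w 0.98 [102. 307.] [ 0.4866 -0.1407  0.09  ]
w 0.88 [314. 209.] [ 0.6565 -0.0154  0.09  ]
w 0.81 [187. 382.] [ 0.5659 -0.2122  0.09  ]
```

View pics/c2.png

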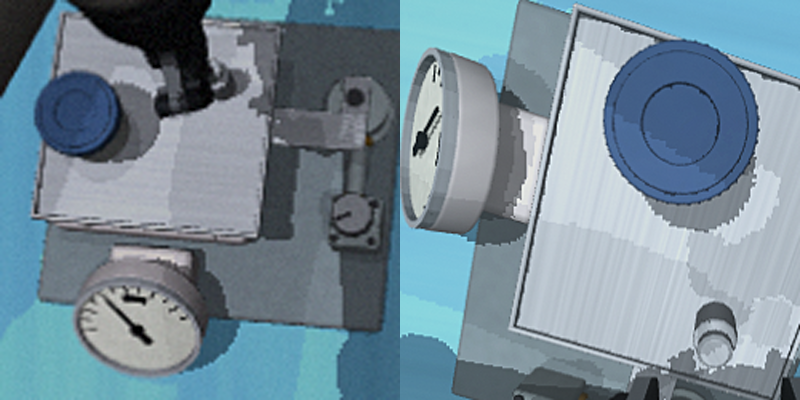

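Picture 6: the first weight stands upright on the pan at (715,335), and the needle has moved towards the arc but is still short of it, about 40°. I'm fetching the middle weight.

>>> carry_out:
  moves:
    - [[0,0,0],[-4.1,-3.3,0],5]
    - [[0,0,0],[-8.2,-6.6,0],5]
    - [[0,0,0],[-12.2,-9.9,0],5]
    - [[0,0,0],[-16.3,-13.2,0],5]
    - [[0,0,0],[-20.3,-16.5,0],5]

```text
t: 8.22
eef_pos: [0.5327, -0.2415, 0.1808]
tool_rot: [-0.001, 0.639, 0.769, -0.001]
contact_force: [0.9, -1.0, -0.5]
gripper_width: 0.585
```

>>> carry_out:
  moves:
    - [[0,0,0],[0,0,0],5]
    - [[0,0,0],[0,0,5],5]
    - [[0,0,0],[0,0,10],5]

```text
t: 8.6
eef_pos: [0.5348, -0.2393, 0.0803]
tool_rot: [-0.0, 0.639, 0.769, 0.0]
contact_force: [-0.3, -0.5, -0.3]
gripper_width: 0.589
```

```bash
python3 - <<'E'
from h import *
o=bot.get_obs(); print(o["eef_pos"],o["tool_rot"],o["contact_force"],o["gripper_width"])
w=bot.read_camera("wrist"); ci=bot.camera_info("wrist")
for s in bot.silhouettes("weight_0","wrist")[:4]: print("w",round(s["score"],2),np.round(s["location"]),np.round(onz(ci,s["location"],.035),4))
E
```

```text
[ 0.53481817 -0.23928151  0.08031993] [-2.58530820e-04  6.39066044e-01  7.69151748e-01  3.36395891e-04] [-0.27685966 -0.52691791 -0.26200008] 0.5886246165274305
w 0.75 [319. 232.] [ 0.53   -0.2376  0.035 ]
w 0.72 [436. 265.] [ 0.6057 -0.2457  0.035 ]
w 0.68 [189. 258.] [ 0.4526 -0.2699  0.035 ]
w 0.6 [175. 138.] [ 0.4401 -0.197   0.035 ]
```

>>> carry_out:
  moves:
    - [[0,0,0],[0,0,4],5]
    - [[0,0,0],[0,0,4.7],5]
    - [[0,0,0],[0,0,4.7],1]
    - [[0,0,0],[0,0,4.7],1]
    - [[0,0,0],[0,0,4.7],1]

```text
t: 9.32
eef_pos: [0.5355, -0.241, 0.037]
tool_rot: [0.001, 0.64, 0.769, 0.001]
contact_force: [-1.8, 0.8, 8.0]
gripper_width: 0.23
```

>>> carry_out:
  moves:
    - [[0,0,0],[0,0,0],1]
    - [[0,0,0],[0,0,0],1]

```text
t: 9.57
eef_pos: [0.5355, -0.2411, 0.037]
tool_rot: [0.001, 0.64, 0.769, 0.001]
contact_force: [-0.0, 0.5, 6.6]
gripper_width: 0.229
```

>>> carry_out:
  moves:
    - [[0,0,0],[0,0,-4],1]
    - [[0,0,0],[0,0,-9],1]
    - [[0,0,0],[0,0,-15],1]
    - [[0,0,0],[5.4,2.6,-15],1]
    - [[0,0,0],[10.9,5.2,-15],1]

```text
t: 10.2
eef_pos: [0.5665, -0.1234, 0.1872]
tool_rot: [0.001, 0.641, 0.768, 0.001]
contact_force: [0.9, 0.6, -1.0]
gripper_width: 0.226
```

>>> carry_out:
  moves:
    - [[0,0,0],[5.4,2.6,0],1]
    - [[0,0,0],[10.9,5.2,0],1]
    - [[0,0,0],[10.9,5.2,0],1]
    - [[0,0,0],[10.9,5.2,0],1]

```text
t: 10.7
eef_pos: [0.5968, -0.0078, 0.1856]
tool_rot: [0.0, 0.639, 0.769, -0.0]
contact_force: [0.9, -0.9, -0.6]
gripper_width: 0.231
```

>>> carry_out:
  moves:
    - [[0,0,0],[0,0,4.5],1]
    - [[0,0,0],[0,0,7],1]
    - [[0,0,0],[0,0,8.2],1]
    - [[0,0,0],[0,0,8.7],1]
    - [[0,0,0],[0,0,9],1]

```text
t: 11.32
eef_pos: [0.5976, -0.0082, 0.0961]
tool_rot: [0.001, 0.64, 0.768, 0.0]
contact_force: [0.0, -0.9, 1.8]
gripper_width: 0.232
```

>>> carry_out:
  moves:
    - [[0,0,0],[0,0,0],1]
    - [[0,0,0],[0,0,0],1]
    - [[0,0,0],[0,0,0],2.6]
    - [[0,0,0],[0,0,0],3.5]
    - [[0,0,0],[0,0,0],4]

```text
t: 11.95
eef_pos: [0.5971, -0.0072, 0.0953]
tool_rot: [-0.0, 0.639, 0.769, 0.0]
contact_force: [0.1, 0.6, 0.3]
gripper_width: 0.47
```

>>> carry_out:
  moves:
    - [[0,0,0],[0,0,0],4]
    - [[0,0,0],[0,0,-3],4]
    - [[0,0,0],[0,0,-8],4]
    - [[0,0,0],[0,0,-9],4]
    - [[0,0,0],[0,0,-9],4]

```text
t: 12.58
eef_pos: [0.5973, -0.0072, 0.1857]
tool_rot: [0.0, 0.639, 0.769, 0.001]
contact_force: [0.2, 0.6, -0.1]
gripper_width: 0.469
```

The second weight is released. I'm moving above the knob while pre-rotating the wrist anticlockwise, so that one grip covers the whole clockwise turn.

>>> carry_out:
  moves:
    - [[0,0,-10.6],[-1.8,-0.9,0],4.5]
    - [[0,0,-21.2],[-3.6,-1.9,0],4.5]
    - [[0,0,-31.8],[-5.4,-2.8,0],4.5]
    - [[0,0,-42.4],[-7.2,-3.7,0],4.5]
    - [[0,0,-53],[-8.9,-4.7,0],4.5]

```text
t: 13.2
eef_pos: [0.5657, -0.1037, 0.1834]
tool_rot: [-0.002, 0.226, 0.974, -0.0]
contact_force: [-0.1, -0.2, -0.2]
gripper_width: 0.529
```

>>> carry_out:
  moves:
    - [[0,0,-10.6],[0,0,0],4.5]
    - [[0,0,-21.2],[0,0,0],4.5]
    - [[0,0,-31.8],[0,0,0],4.5]
    - [[0,0,-42.4],[0,0,0],4.5]
    - [[0,0,-53],[0,0,0],4.5]

```text
t: 13.82
eef_pos: [0.5659, -0.103, 0.1833]
tool_rot: [-0.002, -0.232, 0.973, 0.001]
contact_force: [-0.1, -0.4, 0.9]
gripper_width: 0.529
```

```bash
python3 - <<'E'
from h import *
o=bot.get_obs(); print(o["eef_pos"],o["tool_rot"],o["q"],o["gripper_width"])
w=bot.read_camera("wrist"); ci=bot.camera_info("wrist"); t=bot.read_camera("top")
for s in bot.silhouettes("damper_knob","wrist")[:3]: print("k",round(s["score"],2),np.round(s["location"]),np.round(onz(ci,s["location"],.08),4))
print(proj(ci,[.567,-.1035,.0925]))
a=cv2.resize(t[145:285,180:320],(400,400),interpolation=cv2.INTER_CUBIC)
save(np.hstack([a,w[:,120:520]]),"c3.png")
E
```

```text
[ 0.56585414 -0.10304705  0.1832795 ] [-1.56932325e-03 -2.32185768e-01  9.72669914e-01  7.37629694e-04] [-0.04210592  0.38747087  0.14464291  1.86820536 -0.07040695  0.89423752
  2.17570855] 0.5286197466608514
k 0.75 [320. 203.] [ 0.5659 -0.1033  0.08  ]
[319.47582471 208.72255119]
```

View pics/c3.png

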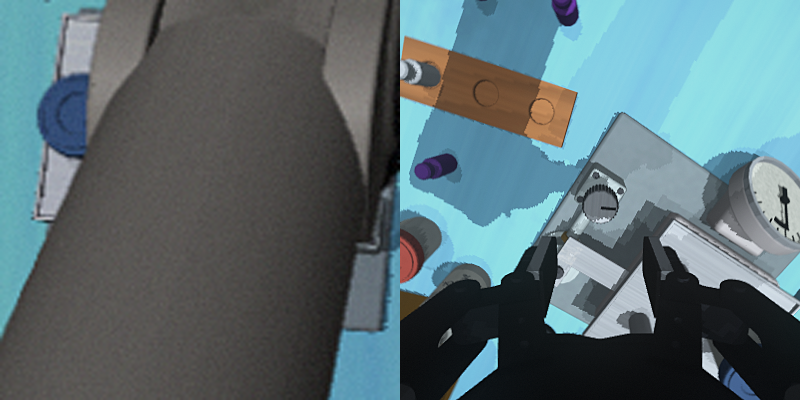

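Picture 7: the knob sits at (600,203), with its line pointing right, centred ahead of the jaws. Two wells of the block are empty and one weight is left in it. The arm hides the dial from the top camera, so I'm enlarging the wrist view to check the needle before touching the damper.

```bash
python3 - <<'E'
from h import *
w=bot.read_camera("wrist"); save(w,"w3.png")
a=cv2.resize(w[120:290,430:600],(595,595),interpolation=cv2.INTER_CUBIC)
save(a,"c4.png")
E
```

```text
(no output)
```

View pics/c4.png

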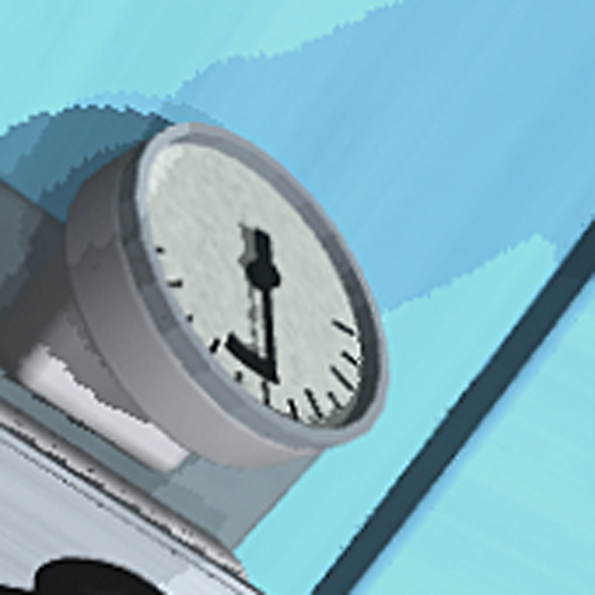

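Picture 8: the needle, running from (262,275) to (275,380), lies at the low edge of the arc, which spans (230,340) to (275,380). That is too close to trust by eye, and the pan may still be settling. I'll measure it numerically against the ticks, letting a little time pass.

>>> carry_out:
  moves:
    - [[0,0,0],[0,0,0],4.5]
    - [[0,0,0],[0,0,0],4.5]
    - [[0,0,0],[0,0,0],4.5]
    - [[0,0,0],[0,0,0],4.5]

```text
t: 14.52
eef_pos: [0.567, -0.1034, 0.1853]
tool_rot: [0.0, -0.229, 0.973, -0.0]
contact_force: [0.6, -0.3, 0.5]
gripper_width: 0.522
```

```bash
cat > dial.py <<'E'
from h import *
def rect(im,box,out):
    x0,y0,x1,y1=box; c=cv2.resize(im[y0:y1,x0:x1],None,fx=6,fy=6,interpolation=cv2.INTER_CUBIC)
    hsv=cv2.cvtColor(c,cv2.COLOR_RGB2HSV); m=((hsv[:,:,1]<45)&(hsv[:,:,2]>160)).astype(np.uint8)
    n,l,st,_=cv2.connectedComponentsWithStats(m); k=1+np.argmax(st[1:,4])
    h=cv2.convexHull(cv2.findNonZero((l==k).astype(np.uint8))); e=cv2.fitEllipse(h); print("ellipse",e)
    (cx,cy),(a,b),t=e; t=np.radians(t); U=np.array([[np.cos(t),-np.sin(t)],[np.sin(t),np.cos(t)]])
    A=U@np.diag([a/2,b/2])@U.T/150   # symmetric map circle->ellipse
    M=np.c_[A,np.array([cx,cy])-A@[160,160]]
    r=cv2.warpAffine(c,M,(320,320),flags=cv2.INTER_LINEAR|cv2.WARP_INVERSE_MAP); save(r,out); return r
E
python3 - <<'E'
from dial import *
w=bot.read_camera("wrist"); save(w,"w4.png"); print(bot.get_obs()["t"])
L=lambda n: cv2.imread("pics/"+n)[:,:,::-1]
a=rect(L("top0.png"),(200,225,258,285),"r0.png")
b=rect(L("w3.png"),(455,145,550,255),"r1.png")
d=rect(w,(455,145,550,255),"r2.png")
print(np.abs(L("w3.png").astype(int)-w)[145:255,455:550].mean())
save(np.hstack([cv2.resize(i,(266,266)) for i in (a,b,d)]),"r.png")
E
```

```text
14.575
ellipse ((203.39707946777344, 60.262603759765625), (23.72176742553711, 183.5020751953125), 95.71575927734375)
ellipse ((299.5947265625, 334.8183898925781), (312.06060791015625, 622.2074584960938), 146.9263916015625)
ellipse ((300.1888732910156, 328.07269287109375), (309.6773681640625, 619.8463745117188), 147.10568237304688)
8.082647527910686
```

View pics/r.png

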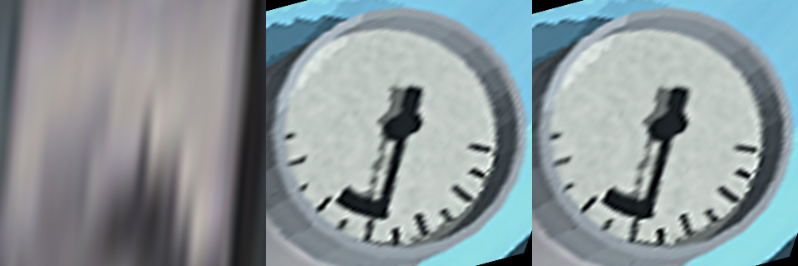

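Picture 9 (rectified dial, panels 2 and 3): allowing for the raised needle's parallax, its direction is about 12° against 13° for the 18 mm tick. The arc's low end is at 5° and its high end at 39°. Travel is therefore about 17.6 mm, inside the arc and steady between the two frames. A third weight would overshoot. Panel 1 is a failed fit and I'm ignoring it. Next I grip the knob.

>>> carry_out:
  moves:
    - [[0,0,0],[0,0,5],4.5]
    - [[0,0,0],[0,0,8],4.5]
    - [[0,0,0],[0,0,9.6],4.5]
    - [[0,0,0],[0,0,10.3],4.5]
    - [[0,0,0],[0,0,10.3],4.5]

```text
t: 15.2
eef_pos: [0.5675, -0.1035, 0.0827]
tool_rot: [0.0, -0.229, 0.973, -0.0]
contact_force: [0.2, -0.0, 0.2]
gripper_width: 0.524
```

>>> carry_out:
  moves:
    - [[0,0,0],[0,0,0],1.5]
    - [[0,0,0],[0,0,0],1.5]
    - [[0,0,0],[0,0,0],1.5]
    - [[0,0,0],[0,0,0],1.5]
  newtons: 30

```text
t: 15.7
eef_pos: [0.5671, -0.102, 0.0836]
tool_rot: [0.0, -0.229, 0.973, 0.001]
contact_force: [-2.7, 2.9, 6.1]
gripper_width: 0.3
```

```bash
python3 - <<'E'
from h import *
o=bot.get_obs(); print(o["t"],o["eef_pos"],o["tool_rot"],o["q"],o["contact_force"],o["torque"],o["gripper_width"])
w=bot.read_camera("wrist"); save(w,"w5.png")
E
```

```text
15.7 [ 0.56714685 -0.1020436   0.08362609] [ 3.66692453e-04 -2.29489758e-01  9.73310709e-01  7.61791493e-04] [-0.0237294   0.52509941  0.12235854  1.93111299 -0.09881422  0.69080198
  2.19242644] [-2.74840535  2.89154855  6.12223377] [ 0.76286344  0.72487066 -0.00244858] 0.2999069913257337
```

>>> carry_out:
  moves:
    - [[0,0,10.6],[0,0.1,0],1.5]
    - [[0,0,21.2],[0,0.1,0],1.5]
    - [[0,0,31.8],[0,0.1,0],1.5]
    - [[0,0,42.4],[0,0.1,0],1.5]
    - [[0,0,53],[0,0.1,0],1.5]

```text
t: 16.38
eef_pos: [0.5671, -0.103, 0.0835]
tool_rot: [0.001, 0.232, 0.973, 0.0]
contact_force: [-0.7, -0.6, 0.7]
gripper_width: 0.304
```

```bash
cat > st.py <<'E'
from h import *
import sys
o=bot.get_obs(); print(o["t"],*[np.round(o[k],3) for k in("eef_pos","tool_rot","q","contact_force","torque","gripper_width")])
save(bot.read_camera("wrist"),sys.argv[1])
E
python3 st.py w6.png
```

```text
16.375 [ 0.567 -0.103  0.084] [0.001 0.232 0.973 0.   ] [-0.209  0.549  0.368  1.945 -0.297  0.698  1.44 ] [-0.731 -0.647  0.743] [-0.37   0.204  0.013] 0.304
```

>>> carry_out:
  moves:
    - [[0,0,10.6],[0,0,0],1.5]
    - [[0,0,21.2],[0,0,0],1.5]
    - [[0,0,31.8],[0,0,0],1.5]
    - [[0,0,42.4],[0,0,0],1.5]
    - [[0,0,53],[0,0,0],1.5]

```text
t: 17.05
eef_pos: [0.5664, -0.1036, 0.0833]
tool_rot: [0.0, 0.641, 0.768, -0.0]
contact_force: [-3.3, -2.7, 3.6]
gripper_width: 0.304
```

```bash
python3 st.py w7.png; python3 - <<'E'
import cv2,numpy as np
a=[cv2.imread(f"pics/w{i}.png")[150:330,230:410] for i in (5,6,7)]
cv2.imwrite("pics/k1.png",cv2.resize(np.hstack(a),(798,266),interpolation=cv2.INTER_CUBIC))
E
```

```text
17.05 [ 0.566 -0.104  0.083] [ 0.     0.641  0.768 -0.   ] [-0.384  0.604  0.613  1.957 -0.508  0.737  0.71 ] [-3.322 -2.662  3.583] [-0.655  0.759  0.041] 0.304
```

View pics/k1.png

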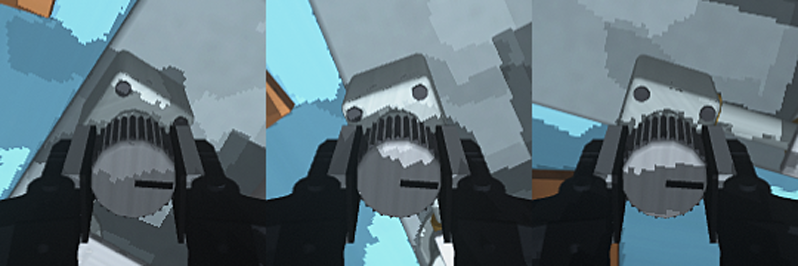

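Picture 10: the knob turns with the hand without slipping. Its line stays pointing right in all three frames, at (153,184), (420,184) and (685,184), and torque is 0.04 N m, which is just screw friction.

>>> carry_out:
  moves:
    - [[0,0,10.6],[0,0,0],1.5]
    - [[0,0,21.2],[0,0,0],1.5]
    - [[0,0,31.8],[0,0,0],1.5]
    - [[0,0,42.4],[0,0,0],1.5]
    - [[0,0,53],[0,0,0],1.5]

```text
t: 17.73
eef_pos: [0.5664, -0.1022, 0.0829]
tool_rot: [-0.001, 0.916, 0.402, 0.0]
contact_force: [-1.9, 0.2, 1.4]
gripper_width: 0.303
```

```bash
python3 st.py w8.png; cat > line.py <<'E'
import cv2,numpy as np,sys
for n in sys.argv[1:]:
    # knob top centre in wrist image ~ (320,272); report darkest direction
    g=cv2.cvtColor(cv2.imread(f"pics/{n}.png"),cv2.COLOR_BGR2GRAY).astype(float)
    c=np.array([319.5,272.]); rs=np.arange(6,21)
    v=[min((cv2.remap(g,np.float32([[c[0]+dx+r*np.cos(t) for r in rs]]),np.float32([[c[1]+dy+r*np.sin(t) for r in rs]]),1).mean() for dx in(-1,0,1) for dy in(-2,0,2,4))) for t in np.radians(range(0,360,3))]
    i=np.argsort(v)[:4]; print(n,i*3,np.round(np.array(v)[i]),np.median(v))
E
python3 line.py w5 w6 w7 w8
```

```text
17.725 [ 0.566 -0.102  0.083] [-0.001  0.916  0.402  0.   ] [-0.539  0.698  0.849  1.966 -0.726  0.815 -0.018] [-1.934  0.191  1.395] [0.114 0.284 0.579] 0.303
w5 [ 0  6 12  9] [13. 14. 15. 16.] 93.86565755208333
w6 [ 6  0 12  9] [18. 18. 20. 20.] 97.46923828125
w7 [  0   6 357 354] [14. 16. 16. 16.] 85.99596354166667
w8 [330 327 339 333] [15. 15. 15. 15.] 88.30888671874999
```

Torque jumped from 0.04 to 0.58 N m and the knob's line lagged the hand by about 29°. The screw is seated and the hand has slipped on it. Backing off 90° anticlockwise.

>>> carry_out:
  moves:
    - [[0,0,-10],[0,0,0],1.5]
    - [[0,0,-20],[0,0,0],1.5]
    - [[0,0,-30],[0,0,0],1.5]
    - [[0,0,-40],[0,0,0],1.5]
    - [[0,0,-50],[0,0,0],1.5]

```text
t: 18.4
eef_pos: [0.5661, -0.1019, 0.083]
tool_rot: [-0.001, 0.656, 0.755, 0.0]
contact_force: [-4.5, 1.5, 4.9]
gripper_width: 0.301
```

>>> carry_out:
  moves:
    - [[0,0,-10],[0,0,0],1.5]
    - [[0,0,-20],[0,0,0],1.5]
    - [[0,0,-30],[0,0,0],1.5]
    - [[0,0,-40],[0,0,0],1.5]
    - [[0,0,-40],[0,0,0],1.5]

```text
t: 19.02
eef_pos: [0.5657, -0.1021, 0.0831]
tool_rot: [-0.001, 0.36, 0.933, 0.001]
contact_force: [-6.4, 0.3, 7.0]
gripper_width: 0.299
```

```bash
python3 st.py w9.png; python3 line.py w8 w9; python3 - <<'E'
from h import *
t=bot.read_camera("top"); save(t,"top9.png")
k=[cv2.resize(cv2.imread(f"pics/w{i}.png")[200:330,255:385],(266,266)) for i in (8,9)]
s=cv2.resize(cv2.imread("pics/top9.png")[130:290,180:340],(266,266),interpolation=cv2.INTER_CUBIC)
d=cv2.resize(cv2.imread("pics/w9.png"),(532,332)); 
f=np.zeros((598,798,3),np.uint8); f[:266]=np.hstack([*k,s]); f[266:,:532]=d; 
sc=bot.read_camera("scene")[120:280,220:480,::-1]; f[266:430,532:]=cv2.resize(sc,(266,164))
cv2.imwrite("pics/f.png",f)
E
```

```text
19.025 [ 0.566 -0.102  0.083] [-0.001  0.36   0.933  0.001] [-0.261  0.561  0.438  1.95  -0.358  0.708  1.228] [-6.395  0.322  6.961] [0.207 1.183 0.075] 0.299
w8 [330 327 339 333] [15. 15. 15. 15.] 88.30888671874999
w9 [327 330 333 336] [16. 17. 18. 18.] 92.39606119791667
```

View pics/f.png

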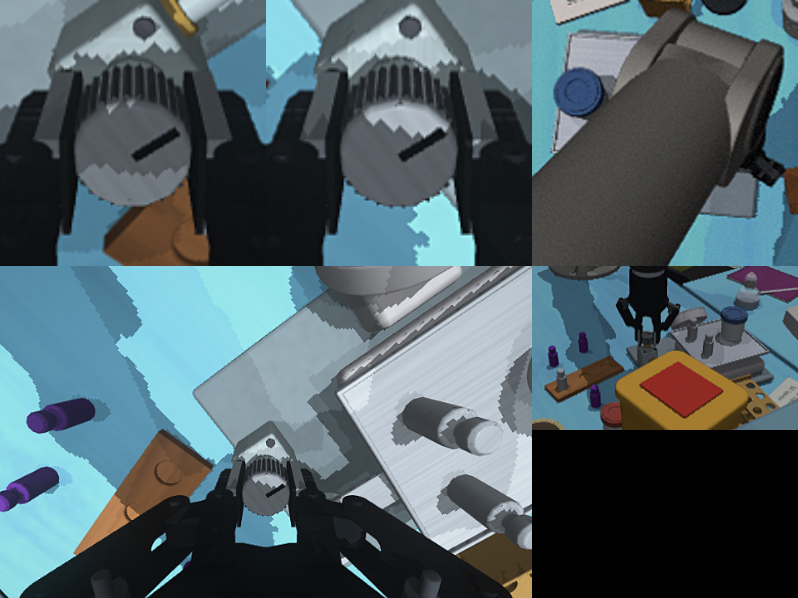

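Picture 11: the knob line is at the same place in the hand before and after, so the screw followed the hand's turn, which measures 90.4°. Both weights and the cup are upright on the pan, one weight is left in the block, and the bystanders that show look undisturbed. Handing in.

```bash
python3 -c "
from station import bot
print(bot.hand_in())"
```

```text
the job is handed in; nothing more can be done
None
```

The job is handed in at about 19 s of the 64 s allowed: two weights are on the pan, and the damper is seated and backed off a quarter turn. The gripper is still holding the knob at 30 N.

- **Weights:** I stood the +y-end and middle weights upright on the empty half of the pan and left the third in the block. The last look showed both weights and the cup upright.
- **Needle:** it read about 17.6 mm of travel, against 16.1 to 23.1 mm for the arc, and held steady between two frames 0.7 s apart. That is nearer the low end than the roughly 20 mm I first estimated, and a third weight would have gone past the arc. I took this reading before gripping the knob. I did not read the dial again at the end because the arm hid it.
- **Damper:** I turned it clockwise with no slip until torque rose from 0.04 to 0.58 N m and the hand slipped about 29° on the knob, which showed it had seated. I then backed it off by a measured 90.4°, with the knob's line unmoved in the hand.

Two checks failed along the way: one network result mistook the cup for the knob, and one automatic fit of the dial came out wrong. I used neither.

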